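Clamp a jar in the bench chuck and lock its bayonet lid

TASK

Stand the white jar with the bar-handled lid upright on the rubber seat of the jar chuck and let go of it, then swing the chuck's crank post clockwise (seen from above) until all three jaws grip the jar firmly and stay tight. With the jar held by the chuck, twist its lid clockwise by the bar as far as it goes, to its locked stop, and let go; leave the other kitchen things where they are.

Things in the scene. Friction and masses are not known exactly. Their poses are not given: they have to be found in the camera images.
- jar_mid (a point): Centre of the jar body, half-way up; z is its upright axis. The jar is a loose plain white ceramic cylinder, 62 mm in diameter, 95 mm tall, about 0.4 kg with its lid. It starts on the counter to one side of the chuck, left or right.
- jar: The jar; its origin is the centre of its underside, z up. On its top sits a captive steel bayonet lid, 66 mm in diameter and 14 mm thick, with a black bar handle on it. The lid does not come off, so the jar can be lifted and carried by the bar.
- lid_grip (a point): Middle of the lid's black bar handle, on the jar's axis, 124 mm above the jar's underside. The bar is 54 mm long along this point's x axis, 16 mm thick along its y axis and 26 mm tall (from 15 mm below this point, where the lid's top is, to 11 mm above). The axes turn with the lid.
- lid (a joint): Lid angle on the jar in rad: grows clockwise seen from above, from 0 (unlocked) to 1.571, a hard stop, fully locked. It starts at 0.1 to 0.4 and turns against steady friction of 0.15 N m, more than a free-standing jar resists, so the jar must be clamped first. Nothing springs it back.
- seat (a point): Centre of the top of the chuck's round rubber seat (52 mm wide, 40 mm above the counter), on the chuck's axis, z up. The chuck is fixed to the counter: a steel base 160 mm wide, a knurled turning sleeve 148 mm wide and three upright jaws sliding radially over its top.
- sleeve (a joint): Turn of the chuck's sleeve in rad: 0 wide open, grows clockwise seen from above, limit 1.4; starts at 0 to 0.3. The jaws close 9.5 mm per rad and meet the jar at about 1.05 rad. Friction of 0.4 N m (3.5 N at the post; stiff grease adds 7 N per rad/s) holds it where it is left. Once the jaws bear, resistance rises steeply: 10 to 15 N at the post is a firm grip, which stays after letting go.
- handle (a point): On the axis of the sleeve's black upright crank post, 20 mm below its top. The post is a cylinder 18 mm in diameter, from 34 to 115 mm above the counter (this point is at 95 mm). It stands 115 mm from the chuck's axis on a flat steel arm and swings about that axis with sleeve; it does not spin on its own axis.
- jaw0: One of the chuck's three steel jaws, 120 degrees apart, 18 mm wide, reaching 45 mm above the seat; the smooth nylon gripping face is 41 mm from the chuck's axis when wide open. Its origin lies under that face at counter height; its x axis points outward from the chuck's axis.
- jaw1: Second jaw, as jaw0, 120 degrees on.
- jaw2: Third jaw, as jaw0, 240 degrees on.
- tub: Bystander: a squat white tub with a plain flat lid, 82 mm wide and 75 mm tall, standing on the other side of the chuck from the jar; leave it where it is.
- bluebowl: Bystander: the blue ceramic bowl, 124 mm wide, 65 mm tall; leave it where it is.
- glassbowl: Bystander: the glass bowl, 110 mm wide, 50 mm tall; leave it where it is.
- cup: Bystander: the white mug, 80 mm tall; leave it where it is.
- spatula: Bystander: the wooden-handled spatula lying on the counter; leave it where it is.
- spice: Bystander: the small amber spice jar, 44 mm wide, 90 mm tall; leave it where it is.
- spoon: Bystander: the steel spoon lying on the counter; leave it where it is.

How it is judged:
By the outcome, as a careful person would: the job done as asked, in the order asked, and still so for the second after the job is handed in, with the robot touching nothing.
It also fails if it takes over 64 s, if anything falls off the work surface, if the arm or the gripper's body presses on something with over 40 N, if the wrist force passes 120 N, or if a joint passes its speed limit or range.

ROBOT

A 6-joint arm with a two-finger parallel gripper is mounted at the origin on the work surface. World frame = base frame: x ahead of the robot, y to its left, z up, the work surface at z = 0. Lengths are in m, angles in degrees, forces in N, time in s.
With the tool pointing down it reaches from about 0.4 to 0.825 m from the base axis. Payload 7 kg.
Tool frame: the origin (TCP) lies between the finger pads; the fingertips stand 19 mm ahead of it and the grasp point (between the pads) is the TCP; z points along the fingers, y is the line along which they close (so a half turn about z gives the same grasp; the last joint's range is limited). The gripper opens to 88 mm and grips with 3 to 60 N. Pads are 19 mm wide; open, the fingers measure 130 mm over their backs; the gripper's body (78 mm by 193 mm) begins 47 mm behind the grasp point.
Start: joints at [-59.926, 20.546, 0.682, 0, -70.136, -16.507], TCP at [0.158, -0.656, 0.246] pointing down, gripper open.
Joint ranges: [-176.03, 176.03], [-82.01, 121.73], [-58.28, 71.71], [-173.87, 95.51], [-174.79, -0.11], [-173.66, 173.66]. Speed limits (degrees/s): [136.94, 136.94, 172.46, 180, 180, 180].

INTERFACE

Orientations are given as [roll, pitch, yaw] about the fixed x, y, z axes, in that order (R = Rz(yaw) Ry(pitch) Rx(roll)).
In Python, from plant import r gives the robot as it stands. The module is installed in compiled form; this text tells all that it offers.
- The arm moves only by the shell command python3 -m pendant 'ROWS' [OPENING] [FORCE]. ROWS is JSON, a list of rows, each a list of 6 numbers: the shift along the tool's x, y, z in mm, then the turn, a rotation vector about the tool's x, y, z in rad. In form: [[tx, ty, tz, wx, wy, wz], ...]. A call has 1 to 20 rows; each row is the pose to reach, as a shift and turn from the pose commanded when the call began, along the tool's axes at that moment; what a row does not reach only later rows make up. A row lasts 1/8 s, in which the tool goes at most 62.5 mm and 10.7 degrees, less where a joint would pass 70% of its speed; a pose out of reach is approached as far as the arm can. A call with a gripper value outside its range is refused whole. OPENING is the finger opening in mm, from 0 to 87.6, set as the call begins (- or left out, the last holds). The fingers move at their own pace and stop on an object; FORCE is the grip in N (left out, the last holds). Time passes only in rows, so rows that repeat a pose let the fingers close. It gives the time, the measured TCP pose, the force, the opening and the grip force at its end, in the units of the state.
- r.get_state(): the state, without advancing time (a new reading comes with each control period).
- r.capture(name): name is "scene" or "side" or "wrist"; returns the picture (420x560x3 uint8, red, green, blue); there is no depth.
- r.camera_params(name): a dict with "mtx" (3x3 intrinsics, pixels), "distortion" ([k1, k2, p1, p2, k3] as OpenCV has them; the pictures are not rectified), "rvec" (rotation vector, rad) and "tvec" (3), from world to camera coordinates, as OpenCV has them; the wrist camera has in their place "mount" (4x4, takes a point from camera to tool coordinates, whose origin is the TCP and whose axes are the flange's). Camera axes: x right, y down, z forward; pixel columns grow to the right and rows downward; lengths in m; the calibration is good to about 2 mm. A picture is of the moment at which its call begins: read the wrist's pose just before it. camera_params takes no time and is no camera call.
- r.close_job(): hands the job in; it is judged then, once.
The state is a dict: "time_s": time; "joints": joint angles; "qd": joint speeds; "joint_torque": joint torques, N m; "tcp_pos": TCP position; "eef_rot": TCP orientation; "contact_force": force on the tool from outside, world axes, zero at the start; "moment": the same for the moment, N m; "gripper_width": finger opening in m; "gripper_force": force on a finger pad.
Only numpy, scipy, OpenCV 4.12 (cv2) and the standard library are available. Lean on these libraries where they do the work, as an engineer would, in place of code of your own. Each camera call takes 0.05 s, during which the arm holds its last target. There are 200 camera calls.

## Working session

There is one attempt and no reset: what is moved stays moved. The work goes in short steps, Python scripts to look and compute and a shell command to move; the robot and the scene stay as the last step left them, time stands still between calls to the robot, and variables do not carry over. Pictures are saved under pics/ and viewed, at most 13 in all, crops included, and the job is handed in when it is done.

```bash
mkdir -p pics
cat > h.py <<'E'
import numpy as np, cv2
from scipy.spatial.transform import Rotation as R
from plant import r
def cam(name):
    p=r.camera_params(name); K=np.array(p["mtx"]);D=np.array(p["distortion"])
    if name=="wrist":
        s=r.get_state(); T=np.eye(4); T[:3,:3]=R.from_euler('xyz',s["eef_rot"],degrees=True).as_matrix(); T[:3,3]=s["tcp_pos"]
        W=T@np.array(p["mount"]); Rc=W[:3,:3]; c=W[:3,3]
    else:
        Rm=cv2.Rodrigues(np.array(p["rvec"],float))[0]; Rc=Rm.T; c=-Rm.T@np.array(p["tvec"],float).ravel()
    return K,D,Rc,c
def snap(name,fn):
    C=cam(name); im=r.capture(name); cv2.imwrite("pics/"+fn,im[:,:,::-1]); return C,im
def ray(C,u,v):
    K,D,Rc,c=C; q=cv2.undistortPoints(np.array([[[u,v]]],float),K,D)[0,0]
    return c,Rc@np.array([q[0],q[1],1.])
def onz(C,u,v,z):
    c,d=ray(C,u,v); return c+d*(z-c[2])/d[2]
def proj(C,X):
    K,D,Rc,c=C; X=np.atleast_2d(X).astype(float); return cv2.projectPoints((X-c)@Rc,np.zeros(3),np.zeros(3),K,D)[0][:,0]
def tool(X):  # world point -> tool shift mm
    s=r.get_state(); return R.from_euler('xyz',s["eef_rot"],degrees=True).inv().apply(np.array(X)-s["tcp_pos"])*1000
E
python3 - <<'E'
from h import *
print(r.get_state())
ims=[]
for n in("scene","side"):
    C,im=snap(n,n+"0.png"); print(n,C[3],C[0][0,0])
E
```

```text
{'time_s': 0.0, 'joints': array([-5.99251616e+01,  2.05914276e+01,  6.31672272e-01, -2.02788472e-02,
       -7.01355715e+01, -1.65072403e+01]), 'qd': array([0.00642687, 0.02433692, 0.03588381, 0.05538157, 0.07759268,
       0.03943055]), 'joint_torque': array([-9.62744116e-05, -5.82723212e+01,  2.93048126e+01,  6.99700847e+00,
        6.94215763e-03, -1.88081517e-04]), 'tcp_pos': array([ 0.1582144 , -0.65570655,  0.24460629]), 'eef_rot': array([ 1.79903185e+02, -8.81099662e-03, -1.66439301e+02]), 'contact_force': array([-0.50114809, -0.10935374, -0.25892583]), 'moment': array([ 0.02223103, -0.03083981,  0.00707089]), 'gripper_force': 0.0, 'gripper_width': 0.08784010040216993}
scene [ 1.34822842 -0.33986266  0.73641686] 397.2361035962926
side [0.49150076 0.79219211 1.01075795] 432.10690244291146
```

View pics/scene0.png

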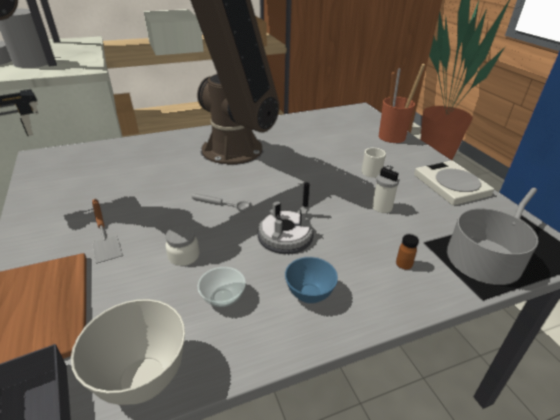

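View pics/side0.png

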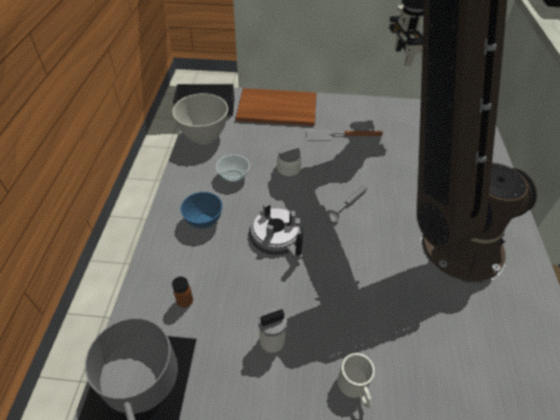

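The scene view shows the jar at (385,192) with its bar at (389,174), the chuck at (286,230) and its post at about (306,185). In the side view, the jar's bar is at (272,317), the chuck at (276,228) and the post top at (299,236). I'll zoom in on both for exact pixels.

Run:
```python
import cv2,numpy as np
a=cv2.imread("pics/scene0.png");b=cv2.imread("pics/side0.png")
def c(i,x,y,w,h,s=4): return cv2.resize(i[y:y+h,x:x+w],None,fx=s,fy=s,interpolation=cv2.INTER_CUBIC)
A=np.hstack([c(a,250,175,80,75,5),c(a,350,155,80,75,5)])
B=np.hstack([c(b,240,195,80,45+15,5),c(b,232,300,80,60,5)])
o=np.vstack([A[:300*0+375],B])[:600]
cv2.imwrite("pics/z.png",np.vstack([A,B])[:, :] if False else cv2.resize(np.vstack([A,B]),(704,594)))
```

```text
(no output)
```

View pics/z.png

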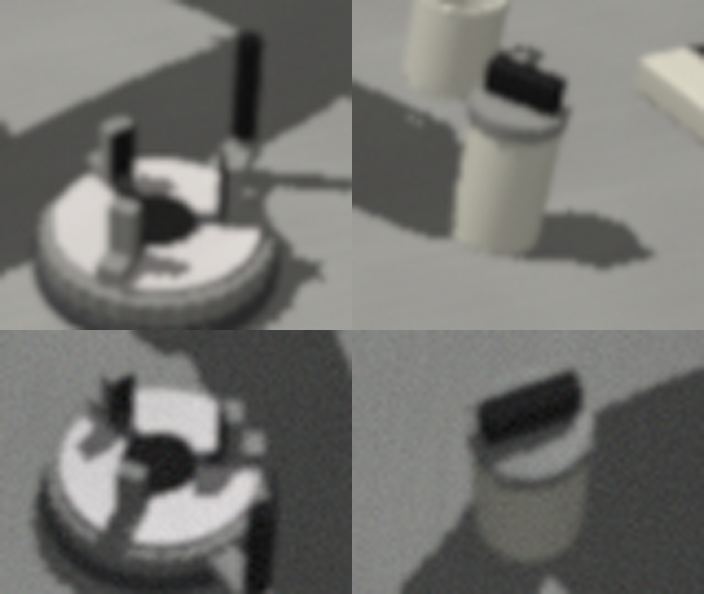

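The crop (4.4x) shows:
- **Scene:** seat (286.4,224.5), post top (306.4,183), bar centre (389.3,173.6).
- **Side:** seat (276.4,225.2), post top (299.3,234.8), bar centre (272.5,317).

Run:
```python
from h import *
S=cam("scene");D=cam("side")
for n,z,a,b in [("seat",.040,(286.4,224.5),(276.4,225.2)),("posttop",.115,(306.4,183.),(299.3,234.8)),("bar",.124,(389.3,173.6),(272.5,317))]:
    c1,d1=ray(S,*a);c2,d2=ray(D,*b)
    t=np.linalg.lstsq(np.c_[d1,-d2],c2-c1,rcond=None)[0]; print(n,onz(S,*a,z),onz(D,*b,z),"tri",(c1+d1*t[0]+c2+d2*t[1])/2)
# bar ends, top edge near
for C,p in((D,[(232+(482-352)/4.4,300+72/4.4),(232+(572-352)/4.4,300+42/4.4)]),(S,[(350+(490-352)/4.4,155+58/4.4),(350+(564-352)/4.4,155+84/4.4)])):
    e=[onz(C,*q,.135) for q in p]; v=e[1]-e[0]; print(e,np.degrees(np.arctan2(v[1],v[0])))
print(r.camera_params("wrist")["mount"])
```

```text
seat [0.55007915 0.00134811 0.04      ] [0.54837451 0.00283952 0.04      ] tri [0.54851501 0.00192245 0.03874448]
posttop [0.47883562 0.09069729 0.115     ] [0.48127823 0.09038921 0.115     ] tri [0.48084277 0.09033576 0.11579007]
bar [0.52929592 0.33632287 0.124     ] [0.52904089 0.3369262  0.124     ] tri [0.5289863  0.33669415 0.1236897 ]
[array([0.55292822, 0.34329767, 0.135     ]), array([0.509032 , 0.3223074, 0.135    ])] -154.44382630223532
[array([0.50959198, 0.31958794, 0.135     ]), array([0.55524743, 0.34685344, 0.135     ])] 30.84570758082343
[[-7.65400323e-04 -9.61987839e-01 -2.73091214e-01  7.37737378e-02]
 [ 9.99998920e-01 -3.93763758e-04 -1.41565723e-03  1.58100562e-04]
 [ 1.25431161e-03 -2.73092002e-01  9.61987102e-01 -1.39558603e-01]
 [ 0.00000000e+00  0.00000000e+00  0.00000000e+00  1.00000000e+00]]
```

Run:
```python
from h import *
for p in [(.45,-.25,.26),(.55,.1,.26),(.529,.3365,.25)]: print(tool(p).round(0))
```

```text
[-379.  326.  -15.]
[-558.  643.  -14.]
[-593.  878.   -4.]
```

```bash
python3 -m pendant '[[-379,326,-15,0,0,0],[-379,326,-15,0,0,0],[-379,326,-15,0,0,0],[-379,326,-15,0,0,0],[-379,326,-15,0,0,0],[-379,326,-15,0,0,0],[-379,326,-15,0,0,0],[-379,326,-15,0,0,0],[-558,643,-14,0,0,-0.12],[-558,643,-14,0,0,-0.12],[-558,643,-14,0,0,-0.12],[-558,643,-14,0,0,-0.12],[-558,643,-14,0,0,-0.12],[-558,643,-14,0,0,-0.12],[-593,878,-4,0,0,-0.24],[-593,878,-4,0,0,-0.24],[-593,878,-4,0,0,-0.24],[-593,878,-4,0,0,-0.24],[-593,878,-4,0,0,-0.24],[-593,878,-4,0,0,-0.24]]' 60
python3 - <<'E'
from h import *
s=r.get_state(); print(s["joints"].round(1),s["tcp_pos"],s["eef_rot"])
C,im=snap("wrist","w1.png")
print(proj(C,[(.529,.3365,.124),(.529,.3365,.135)]))
E
```

```text
time_s: 2.6
tcp_pos: [0.5284, 0.3364, 0.2489]
eef_rot: [-180.0, -0.1, -152.6]
contact_force: [-0.5, -0.3, -0.3]
gripper_width: 0.0598
gripper_force: 0.0
[  50.3   15.9   -5.5   -0.   -68.7 -112.9] [0.52843114 0.3363691  0.24894593] [-1.79977847e+02 -7.10336751e-02 -1.52646425e+02]
[[278.55356559 216.10691159]
 [278.53445519 220.02657736]]
```

View pics/w1.png

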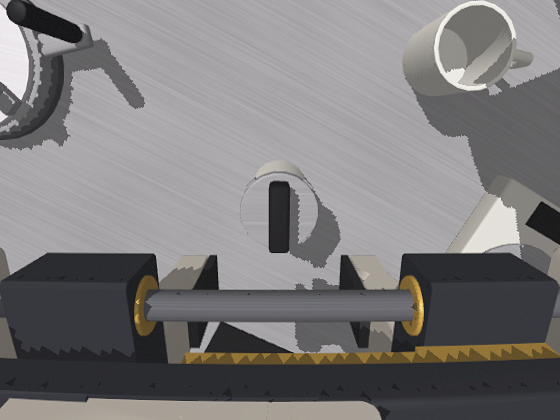

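The jar sits right under the tool. The bar's top runs from (279,181) to (279,252), parallel to tool x, and the lid centre at (279,210) is within 2 mm of the prediction. Next I descend and grip.

```bash
python3 -m pendant '[[0,0,60,0,0,0],[0,0,100,0,0,0],[0,0,117,0,0,0],[0,0,117,0,0,0],[0,0,117,0,0,0]]' 60
python3 -m pendant '[[0,0,0,0,0,0],[0,0,0,0,0,0],[0,0,0,0,0,0],[0,0,0,0,0,0],[0,0,0,0,0,0],[0,0,0,0,0,0]]' 8 40
python3 -m pendant '[[0,0,-40,0,0,0],[0,0,-80,0,0,0],[0,0,-115,0,0,0],[0,0,-115,0,0,0],[0,0,-115,0,0,0]]'
python3 - <<'E'
from h import *
for p in [(.549,.002,.246),(.549,.002,.173)]: print(tool(p).round(1))
snap("scene","s2.png")
E
```

```text
time_s: 3.28
tcp_pos: [0.5299, 0.3369, 0.1345]
eef_rot: [180.0, 0.2, -152.7]
contact_force: [-0.6, 0.2, -0.0]
gripper_width: 0.0604
gripper_force: 0.0
time_s: 4.03
tcp_pos: [0.5287, 0.3365, 0.1326]
eef_rot: [180.0, -0.0, -152.7]
contact_force: [-0.9, 0.7, 1.0]
gripper_width: 0.0159
gripper_force: 40.0
time_s: 4.65
tcp_pos: [0.528, 0.336, 0.2461]
eef_rot: [180.0, -0.1, -152.7]
contact_force: [-0.4, -0.7, -4.2]
gripper_width: 0.0158
gripper_force: 40.0
[ 134.5 -306.4    0.4]
[ 134.3 -306.4   73.4]
```

```bash
python3 -m pendant '[[0,0,-25,0,0,-0.15],[134,-306,-25,0,0,-1.05],[134,-306,-25,0,0,-1.05],[134,-306,-25,0,0,-1.05],[134,-306,-25,0,0,-1.05],[134,-306,-25,0,0,-1.05],[134,-306,-25,0,0,-1.05],[134,-306,-25,0,0,-1.05],[134,-306,-25,0,0,-1.05],[134,-306,-25,0,0,-1.05]]'
python3 - <<'E'
from h import *
s=r.get_state();print(s["joints"].round(1))
t=s["tcp_pos"]
C,w=snap("wrist","w3.png"); S,a=snap("scene","s3.png"); D,b=snap("side","d3.png")
seat=np.array([.5492,.002,.04])
th=np.linspace(0,2*np.pi,60)
def circ(c,rad): return np.c_[c[0]+rad*np.cos(th),c[1]+rad*np.sin(th),np.full(60,c[2])]
for C_,im in((C,w),(S,a),(D,b)):
    for c,rad,col in((seat,.026,(255,0,0)),(seat+[0,0,-.005],.074,(0,255,0)),(np.array([t[0],t[1],t[2]-.1326]),.031,(255,255,0)),(np.array([t[0],t[1],t[2]-.0236]),.033,(0,255,255))):
        for p in proj(C_,circ(c,rad)):
            if 0<=p[0]<560 and 0<=p[1]<420: im[int(round(p[1])),int(round(p[0]))]=col
def c(i,x,y,w_,h_,s): return cv2.resize(i[y:y+h_,x:x+w_],None,fx=s,fy=s,interpolation=cv2.INTER_NEAREST)
o=np.hstack([c(a,236,125,100,150,4),c(b,226,140,100,150,4)])
cv2.imwrite("pics/o3.png",o[:,:,::-1]); cv2.imwrite("pics/w3o.png",w[:,:,::-1])
E
```

```text
time_s: 5.95
tcp_pos: [0.5501, 0.0039, 0.272]
eef_rot: [180.0, -0.0, -92.5]
contact_force: [0.5, -0.1, -3.8]
gripper_width: 0.016
gripper_force: 40.0
[ 20.8   7.8 -12.8  -0.  -69.4 -23.3]
```

View pics/o3.png

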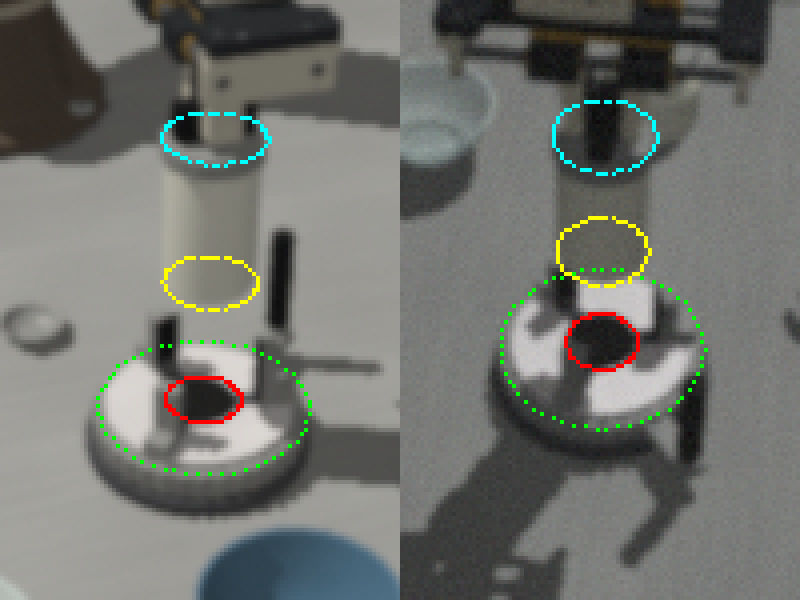

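View pics/w3o.png

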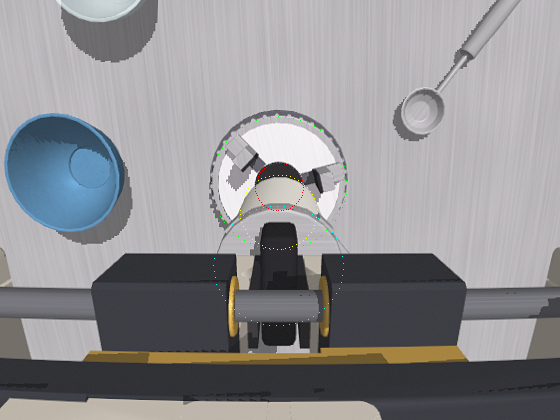

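The overlay fits: the seat (red) and sleeve (green) match both views and the jar's foot (yellow) matches its outline. The wrist view agrees, with the seat's edge at (279,162). I'll lower the jar with a 2 mm correction.

```bash
python3 -m pendant '[[2,1,40,0,0,0],[2,1,70,0,0,0],[2,1,85,0,0,0],[2,1,93,0,0,0],[2,1,97,0,0,0],[2,1,98,0,0,0],[2,1,98,0,0,0],[2,1,98,0,0,0]]'
```

```text
time_s: 7.1
tcp_pos: [0.5494, 0.0012, 0.1751]
eef_rot: [-180.0, 0.0, -92.5]
contact_force: [0.4, -0.4, -2.8]
gripper_width: 0.0158
gripper_force: 40.0
```

```bash
python3 -m pendant '[[0,0,1,0,0,0],[0,0,2,0,0,0],[0,0,3,0,0,0],[0,0,3,0,0,0],[0,0,3,0,0,0]]'
```

```text
time_s: 7.72
tcp_pos: [0.5494, 0.0011, 0.1726]
eef_rot: [-179.9, -0.0, -92.5]
contact_force: [-2.8, 0.4, 5.0]
gripper_width: 0.0159
gripper_force: 40.0
```

```bash
python3 -m pendant '[[0,0,0,0,0,0],[0,0,0,0,0,0],[0,0,0,0,0,0],[0,0,-20,0,0,0],[0,0,-60,0,0,0],[0,0,-110,0,0,0],[0,0,-110,0,0,0],[0,0,-110,0,0,0],[0,0,-110,0,0,0]]' 50
python3 - <<'E'
from h import *
C,w=snap("wrist","w4.png"); S,a=snap("scene","s4.png"); D,b=snap("side","d4.png")
def c(i,x,y,w_,h_,s): return cv2.resize(i[y:y+h_,x:x+w_],None,fx=s,fy=s,interpolation=cv2.INTER_CUBIC)
# predicted positions marked
for C_,im in((S,a),(D,b),(C,w)): print(proj(C_,[(.5492,.002,.175),(.480,.0904,.115)]).round(1))
o=np.hstack([c(a,246,140,100,150,2.6),c(b,226,140,100,150,2.6),cv2.resize(w[:,:],(520,390))])
print(o.shape);cv2.imwrite("pics/o4.png",cv2.resize(o,(800,300))[:,:,::-1])
E
```

```text
time_s: 8.85
tcp_pos: [0.5485, 0.001, 0.2803]
eef_rot: [179.9, -0.0, -92.5]
contact_force: [-0.5, 0.2, -0.9]
gripper_width: 0.0502
gripper_force: 0.0
[[287.7 183.7]
 [306.5 183.2]]
[[276.7 192.9]
 [299.8 234.8]]
[[277.2 223.8]
 [352.7 289.8]]
(390, 1040, 3)
```

View pics/o4.png

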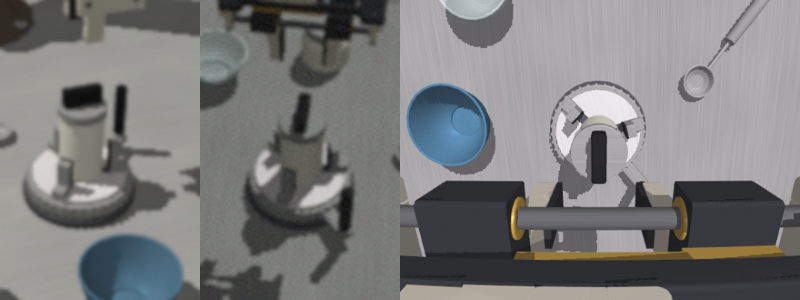

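The jar stands upright on the seat, free, with its bar at (599,157) in the composite. Next is the crank post.

Run:
```python
from h import *
print(tool((.479,.0915,.2803)).round(1))
```

```text
[-87.3  73.8   0.4]
```

```bash
python3 -m pendant '[[-87,74,0,0,0,-0.7],[-87,74,0,0,0,-0.7],[-87,74,0,0,0,-0.7],[-87,74,0,0,0,-0.7],[-87,74,0,0,0,-0.7],[-87,74,50,0,0,-0.707],[-87,74,100,0,0,-0.707],[-87,74,140,0,0,-0.707],[-87,74,165,0,0,-0.707],[-87,74,175,0,0,-0.707],[-87,74,175,0,0,-0.707],[-87,74,175,0,0,-0.707]]' 50
python3 -m pendant '[[0,0,0,0,0,0],[0,0,0,0,0,0],[0,0,0,0,0,0],[0,0,0,0,0,0]]' 22 50
python3 - <<'E'
from h import *
s=r.get_state();print(s["joints"].round(1),s["tcp_pos"],tool((.479,.0915,.105)))
C,w=snap("wrist","w5.png"); cv2.imwrite("pics/w5s.png",w[60:,100:460,::-1])
E
```

```text
time_s: 10.5
tcp_pos: [0.4797, 0.0916, 0.1076]
eef_rot: [-179.9, -0.0, -52.0]
contact_force: [-0.2, 1.2, 0.1]
gripper_width: 0.0502
gripper_force: 0.0
time_s: 11.0
tcp_pos: [0.479, 0.0914, 0.1067]
eef_rot: [-180.0, -0.0, -52.0]
contact_force: [0.6, -1.1, 0.4]
gripper_width: 0.0228
gripper_force: 0.0
[ 34.   11.1 -33.1  -0.  -45.8   4. ] [0.47901767 0.09135686 0.1066634 ] [-0.12370319 -0.07384195  1.66341273]
```

View pics/w5s.png

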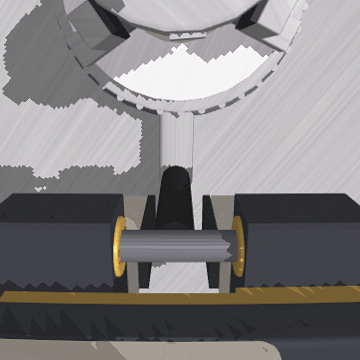

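The post at (178,190) in the crop is between the fingers, with the jar undisturbed. I swing it 0.65 rad clockwise first.

```bash
python3 -m pendant '[[0.1,-5.7,0,0,0,0.05],[0.6,-11.5,0,0,0,0.1],[1.3,-17.2,0,0,0,0.15],[2.3,-22.8,0,0,0,0.2],[3.6,-28.5,0,0,0,0.25],[5.1,-34,0,0,0,0.3],[7,-39.4,0,0,0,0.35],[9.1,-44.8,0,0,0,0.4],[11.5,-50,0,0,0,0.45],[14.1,-55.1,0,0,0,0.5],[17,-60.1,0,0,0,0.55],[20.1,-64.9,0,0,0,0.6],[23.4,-69.6,0,0,0,0.65]]'
```

```text
time_s: 12.68
tcp_pos: [0.5468, 0.1155, 0.1062]
eef_rot: [179.8, -0.0, -89.4]
contact_force: [-6.1, 1.6, 4.7]
gripper_width: 0.022
gripper_force: 3.3
```

```bash
python3 -m pendant '[[0.1,-3.5,0,0,0,0.03],[0.2,-6.9,0,0,0,0.06],[0.5,-10.3,0,0,0,0.09],[0.8,-13.8,0,0,0,0.12]]'
python3 -m pendant '[[0.1,-3.5,0,0,0,0.03],[0.2,-5.7,0,0,0,0.05],[0.2,-5.7,0,0,0,0.05]]'
python3 -m pendant '[[0.1,-3.5,0,0,0,0.03],[0.1,-3.5,0,0,0,0.03]]'
```

```text
time_s: 13.18
tcp_pos: [0.5609, 0.1151, 0.1062]
eef_rot: [179.9, -0.0, -96.2]
contact_force: [-5.5, 0.9, 3.4]
gripper_width: 0.0219
gripper_force: 2.8
time_s: 13.55
tcp_pos: [0.5665, 0.1144, 0.1062]
eef_rot: [179.9, -0.0, -99.0]
contact_force: [-5.9, 3.3, 2.3]
gripper_width: 0.0219
gripper_force: 2.9
time_s: 13.8
tcp_pos: [0.5701, 0.1138, 0.1062]
eef_rot: [179.9, -0.0, -100.8]
contact_force: [-5.0, 3.1, 3.3]
gripper_width: 0.0219
gripper_force: 2.6
```

```bash
python3 -m pendant '[[0.1,-3.5,0,0,0,0.03],[0.2,-6.9,0,0,0,0.06],[0.2,-6.9,0,0,0,0.06]]'
python3 -m pendant '[[0.1,-2.3,0,0,0,0.02],[0.1,-3.5,0,0,0,0.03],[0.1,-3.5,0,0,0,0.03]]'
python3 -m pendant '[[0.1,-2.3,0,0,0,0.02],[0.1,-3.5,0,0,0,0.03],[0.1,-3.5,0,0,0,0.03]]'
```

```text
time_s: 14.18
tcp_pos: [0.5766, 0.1124, 0.1062]
eef_rot: [179.9, -0.0, -104.2]
contact_force: [-6.1, 4.5, 3.1]
gripper_width: 0.0224
gripper_force: 3.3
time_s: 14.55
tcp_pos: [0.5792, 0.1117, 0.1062]
eef_rot: [179.8, -0.0, -105.9]
contact_force: [-9.2, 5.0, 5.8]
gripper_width: 0.022
gripper_force: 5.1
time_s: 14.92
tcp_pos: [0.582, 0.1109, 0.1061]
eef_rot: [179.7, -0.1, -107.6]
contact_force: [-12.5, 7.3, 7.5]
gripper_width: 0.0222
gripper_force: 6.8
```

```bash
python3 -m pendant '[[0,-0.5,0,0,0,0.005],[0,-0.5,0,0,0,0.005],[0,-0.5,0,0,0,0.005],[0,-0.5,0,0,0,0.005]]'
```

```text
time_s: 15.42
tcp_pos: [0.5822, 0.1107, 0.1061]
eef_rot: [179.7, -0.1, -107.9]
contact_force: [-12.3, 8.4, 8.8]
gripper_width: 0.0222
gripper_force: 7.3
```

The grip is about 14 N tangential and steady. I open, back out upward and move above the lid.

```bash
python3 -m pendant '[[0,1.5,0,0,0,0],[0,1.5,0,0,0,0],[0,1.5,0,0,0,0],[0,1.5,-40,0,0,0],[0,1.5,-100,0,0,0],[0,1.5,-160,0,0,0],[50,0,-170,0,0,-0.15],[114,-2,-170,0,0,-0.27],[114,-2,-170,0,0,-0.27],[114,-2,-170,0,0,-0.27],[114,-2,-170,0,0,-0.27]]' 46
python3 - <<'E'
from h import *
s=r.get_state();print(s["joints"].round(1))
C,w=snap("wrist","w6.png")
print(proj(C,[(.5492,.0015,.175),(.5492,.0015,.149)]))
cv2.imwrite("pics/w6.png",w[:,:,::-1])
E
```

```text
time_s: 16.8
tcp_pos: [0.5524, 0.0016, 0.2763]
eef_rot: [180.0, -0.0, -92.4]
contact_force: [-0.7, -0.5, -1.0]
gripper_width: 0.0464
gripper_force: 0.0
[ 20.5   7.9 -12.2   0.  -69.9 -22.9]
[[282.83302726 223.71130915]
 [282.44865795 214.17467149]]
```

View pics/w6.png

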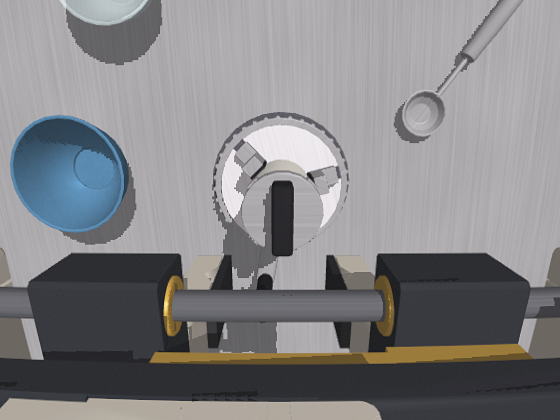

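The bar at (283,218) is aligned with the tool and the post is behind at (264,283), so the jar did not turn. I go down 103 mm with a +3 mm y correction and grip.

```bash
python3 -m pendant '[[0,3,50,0,0,0],[0,3,85,0,0,0],[0,3,103,0,0,0],[0,3,103,0,0,0],[0,3,103,0,0,0],[0,3,103,0,0,0]]'
python3 -m pendant '[[0,0,0,0,0,0],[0,0,0,0,0,0],[0,0,0,0,0,0],[0,0,0,0,0,0],[0,0,0,0,0,0]]' 8 40
python3 -m pendant '[[0,0,0,0,0,0.07],[0,0,0,0,0,0.14],[0,0,0,0,0,0.21],[0,0,0,0,0,0.28],[0,0,0,0,0,0.35],[0,0,0,0,0,0.42],[0,0,0,0,0,0.49],[0,0,0,0,0,0.56],[0,0,0,0,0,0.63],[0,0,0,0,0,0.7],[0,0,0,0,0,0.77],[0,0,0,0,0,0.84],[0,0,0,0,0,0.91],[0,0,0,0,0,0.98],[0,0,0,0,0,1.05],[0,0,0,0,0,1.1]]'
python3 -c "
from h import *
s=r.get_state();print(s['moment'],s['joints'].round(1))"
```

```text
time_s: 17.6
tcp_pos: [0.5497, 0.0014, 0.1746]
eef_rot: [-179.9, 0.0, -92.4]
contact_force: [-0.6, -0.5, 0.0]
gripper_width: 0.0462
gripper_force: 0.0
time_s: 18.23
tcp_pos: [0.5495, 0.001, 0.1738]
eef_rot: [-179.9, 0.0, -92.4]
contact_force: [2.4, -0.4, -0.8]
gripper_width: 0.0157
gripper_force: 40.0
time_s: 20.23
tcp_pos: [0.5497, 0.001, 0.1738]
eef_rot: [-180.0, 0.1, -155.5]
contact_force: [3.9, -1.4, -1.2]
gripper_width: 0.0154
gripper_force: 40.0
[-0.29771565 -1.18346232  0.11001499] [ 20.5  12.2 -21.1   0.  -56.7 -86.1]
```

```bash
M="from plant import r;s=r.get_state();print(s['moment'].round(3),'YAW',s['eef_rot'][2].round(2),s['contact_force'].round(1))"
python3 -m pendant '[[0,0,0,0,0,0.05],[0,0,0,0,0,0.07]]' >/dev/null; python3 -c "$M"
python3 -m pendant '[[0,0,0,0,0,0.05],[0,0,0,0,0,0.05]]' >/dev/null; python3 -c "$M"
python3 -m pendant '[[0,0,0,0,0,0.05],[0,0,0,0,0,0.05]]' >/dev/null; python3 -c "$M"
python3 -m pendant '[[0,0,0,0,0,0.05],[0,0,0,0,0,0.05]]' >/dev/null; python3 -c "$M"
```

```text
[-0.44  -1.413  0.146] YAW -159.46 [ 2.9 -1.  -1.4]
[-0.535 -1.694  0.033] YAW -162.26 [ 4.8 -2.1 -1. ]
[-0.624 -1.953 -0.064] YAW -165.09 [ 4.7 -1.4 -2. ]
[-0.684 -1.968 -0.063] YAW -167.94 [ 5.8 -1.3 -0.9]
```

```bash
M="from plant import r;s=r.get_state();print(s['moment'].round(3),'YAW',s['eef_rot'][2].round(2),s['contact_force'].round(1),s['joint_torque'][[0,5]].round(3),s['tcp_pos'].round(4),s['gripper_width'].round(4))"
python3 -c "$M"
python3 -m pendant '[[-0.5,0,0,0,0,0],[-1,0,0,0,0,0]]' >/dev/null; python3 -c "$M"
python3 -m pendant '[[0,0,0,0,0,0.04],[0,0,0,0,0,0.04]]' >/dev/null; python3 -c "$M"
python3 -m pendant '[[0,0,0,0,0,0.04],[0,0,0,0,0,0.04]]' >/dev/null; python3 -c "$M"
```

```text
Traceback (most recent call last):
AttributeError: 'float' object has no attribute 'round'
Traceback (most recent call last):
AttributeError: 'float' object has no attribute 'round'
Traceback (most recent call last):
AttributeError: 'float' object has no attribute 'round'
Traceback (most recent call last):
AttributeError: 'float' object has no attribute 'round'
```

```bash
cat > m.py <<'E'
from plant import r
s=r.get_state();print(s['moment'].round(3),'YAW',s['eef_rot'][2].round(2),s['contact_force'].round(1),s['joint_torque'][[0,5]].round(3),s['tcp_pos'].round(4),round(s['gripper_width'],4),s['joints'][5].round(1))
E
python3 m.py
python3 -m pendant '[[0,0,0,0,0,0],[0,0,0,0,0,0]]' >/dev/null; python3 m.py
python3 -m pendant '[[0,0,0,0,0,0.04],[0,0,0,0,0,0.04]]' >/dev/null; python3 m.py
```

```text
[-1.025 -0.593  0.011] YAW -172.55 [ 1.1 -2.9  2.8] [ 1.469 -0.331] [0.5498 0.001  0.1737] 0.0157 -103.1
[-1.182 -0.38   0.016] YAW -172.58 [ 1.1 -3.1  5.7] [ 1.679 -0.028] [0.5499 0.0011 0.1737] 0.0157 -103.1
[-1.209 -0.402  0.124] YAW -174.9 [ 1.3 -4.7  5.2] [ 1.631 -0.38 ] [0.5499 0.0011 0.1737] 0.016 -105.4
```

```bash
python3 -m pendant '[[0,0,0,0,0,0.03],[0,0,0,0,0,0.03]]' >/dev/null; python3 m.py
python3 -m pendant '[[0,0,0,0,0,0.03],[0,0,0,0,0,0.03]]' >/dev/null; python3 m.py
python3 -m pendant '[[0,0,0,0,0,0.03],[0,0,0,0,0,0.03]]' >/dev/null; python3 m.py
```

```text
[-1.459 -0.445  0.593] YAW -176.6 [ 0.6 -3.9  3.9] [ 1.591 -0.812] [0.55   0.0011 0.1737] 0.0154 -107.1
[-1.559 -0.452  0.58 ] YAW -178.31 [ 1.  -2.9  4.1] [ 1.54  -0.781] [0.55   0.0011 0.1737] 0.0155 -108.9
[-1.47  -0.388  0.584] YAW 179.98 [ 1.3 -4.2  4.7] [ 1.554 -0.78 ] [0.55   0.0011 0.1737] 0.0157 -110.6
```

Torque jumped from 0.12 to 0.59 N m and plateaued, so the lid is at its locked stop. I release, rise clear and check.

```bash
python3 -m pendant '[[0,0,0,0,0,0],[0,0,0,0,0,0],[0,0,0,0,0,0],[0,0,-25,0,0,0],[0,0,-70,0,0,0],[0,0,-120,0,0,0],[0,0,-120,0,0,0],[0,0,-120,0,0,0]]' 46
python3 - <<'E'
from h import *
C,w=snap("wrist","w7.png"); S,a=snap("scene","s7.png"); D,b=snap("side","d7.png")
def c(i,x,y,w_,h_,s): return cv2.resize(i[y:y+h_,x:x+w_],None,fx=s,fy=s,interpolation=cv2.INTER_CUBIC)
o=np.vstack([np.hstack([c(a,246,150,100,110,3.5),c(b,226,150,100,110,3.5)])[:, :700],cv2.resize(w[100:260,100:],(700,243*700//700))])[:600]
o=cv2.resize(o,(700,590)); cv2.imwrite("pics/o7.png",o[:,:,::-1])
# post location expected at release: tcp with pad offset
for rad in (70,72,74,76,78):
    t=np.radians(rad); print(rad,proj(D,[.5492+.115*np.cos(t),.002+.115*np.sin(t),.115]).round(1),proj(S,[.5492+.115*np.cos(t),.002+.115*np.sin(t),.115]).round(1))
E
```

```text
time_s: 24.22
tcp_pos: [0.5496, 0.0014, 0.2931]
eef_rot: [180.0, -0.0, 179.9]
contact_force: [0.3, -0.5, -0.1]
gripper_width: 0.0458
gripper_force: 0.0
70 [[257.8 237.6]] [[329.8 202.4]]
72 [[259.2 238.1]] [[329.6 201.5]]
74 [[260.6 238.6]] [[329.3 200.7]]
76 [[262.1 239. ]] [[329.  199.8]]
78 [[263.5 239.4]] [[328.6 199. ]]
```

View pics/o7.png

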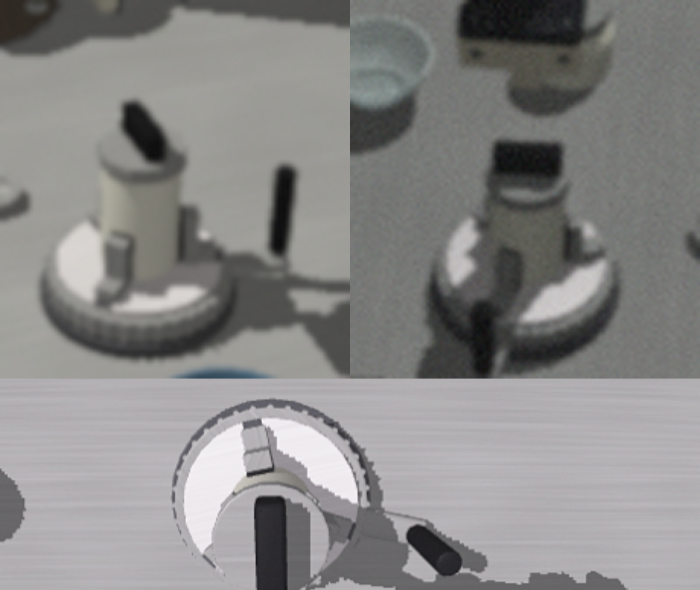

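Run:
```python
from h import *
S=cam("scene");D=cam("side")
def post(fn,x0,x1,y0,y1):
    g=cv2.cvtColor(cv2.imread("pics/"+fn),cv2.COLOR_BGR2GRAY)[y0:y1,x0:x1]; m=(g<45).astype(np.uint8)
    n,l,st,ce=cv2.connectedComponentsWithStats(m)
    for i in range(1,n):
        if st[i,4]>25: print(fn,st[i]+np.array([x0,y0,0,0,0]),ce[i]+[x0,y0])
post("s7.png",318,335,190,235); post("d7.png",255,275,225,270); post("s0.png",298,315,175,212); post("d0.png",290,306,228,262)
for a in (72,74,76,78,80,82):
    t=np.radians(a); P=np.array([[.5492+.115*np.cos(t),.002+.115*np.sin(t),z] for z in(.115,.0745)]); print(a,proj(S,P).round(1).tolist(),proj(D,P).round(1).tolist())
t=np.radians(128);P=np.array([[.5492+.115*np.cos(t),.002+.115*np.sin(t),z] for z in(.115,.0745)]); print('s0',proj(S,P).round(1).tolist(),proj(D,P).round(1).tolist())
```

```text
s7.png [324 199   6  24  88] [326.18181818 210.48863636]
d7.png [255 238  13  22 159] [262.4591195  247.42138365][ WARN:0@0.234] global loadsave.cpp:275 findDecoder imread_('pics/s0.png'): can't open/read file: check file path/integrity
Traceback (most recent call last):
cv2.error: OpenCV(4.12.0) /io/opencv/modules/imgproc/src/color.cpp:199: error: (-215:Assertion failed) !_src.empty() in function 'cvtColor'
```

Run:
```python
from h import *
S=cam("scene");D=cam("side")
for a in (72,74,76,78,80):
    t=np.radians(a); P=np.array([[.5492+.115*np.cos(t),.002+.115*np.sin(t),z] for z in(.115,.0745)]); print(a,proj(S,P).round(1).tolist(),proj(D,P).round(1).tolist())
t=np.radians(75)
print(tool((.5492+.115*np.cos(t),.002+.115*np.sin(t),.107)))
```

```text
72 [[329.6, 201.5], [328.3, 213.5]] [[259.2, 238.1], [259.5, 247.3]]
74 [[329.3, 200.7], [328.0, 212.6]] [[260.6, 238.6], [260.9, 247.8]]
76 [[329.0, 199.8], [327.7, 211.7]] [[262.1, 239.0], [262.3, 248.2]]
78 [[328.6, 199.0], [327.4, 210.9]] [[263.5, 239.4], [263.7, 248.6]]
80 [[328.2, 198.1], [327.0, 210.0]] [[265.0, 239.7], [265.1, 249.0]]
[-29.8602666  112.0560549  185.12094753]
```

The jar is upright between the jaws with the lid at its stop. The post reads about 77° against roughly 74° at release, so I'll check the tightness with a gentle push on the post; time allows.

```bash
python3 -m pendant '[[-26,113,0,0,0,-0.3],[-26,113,0,0,0,-0.6],[-26,113,0,0,0,-0.8],[-26,113,0,0,0,-1],[-26,113,0,0,0,-1.2],[-26,113,0,0,0,-1.28],[-26,113,0,0,0,-1.28],[-26,113,0,0,0,-1.28],[-26,113,0,0,0,-1.28],[-26,113,60,0,0,-1.28],[-26,113,110,0,0,-1.28],[-26,113,160,0,0,-1.28],[-26,113,180,0,0,-1.28],[-26,113,185,0,0,-1.28],[-26,113,185,0,0,-1.28]]' 46
python3 -m pendant '[[0,0,0,0,0,0],[0,0,0,0,0,0],[0,0,0,0,0,0],[0,0,0,0,0,0]]' 22 50; python3 m.py
```

```text
time_s: 26.25
tcp_pos: [0.5765, 0.1143, 0.109]
eef_rot: [-180.0, 0.0, -106.8]
contact_force: [-0.7, -0.6, -0.1]
gripper_width: 0.0463
gripper_force: 0.0
time_s: 26.75
tcp_pos: [0.5761, 0.1142, 0.1088]
eef_rot: [-180.0, 0.0, -106.7]
contact_force: [-0.5, 0.2, 0.4]
gripper_width: 0.0225
gripper_force: 0.7
[ 0.258  0.484 -0.005] YAW -106.74 [-0.5  0.2  0.4] [-0.624  0.006] [0.5761 0.1142 0.1088] 0.0225 -47.0
```

```bash
for i in 1 ; do
python3 -m pendant '[[0,-1,0,0,0,0],[0,-2,0,0,0,0],[0,-2,0,0,0,0]]'>/dev/null; python3 m.py
python3 -m pendant '[[0,-1,0,0,0,0],[0,-1.5,0,0,0,0],[0,-1.5,0,0,0,0]]'>/dev/null; python3 m.py
python3 -m pendant '[[0,-0.7,0,0,0,0],[0,-1,0,0,0,0],[0,-1,0,0,0,0]]'>/dev/null; python3 m.py; done
```

```text
[1.519e+00 2.507e+00 1.000e-03] YAW -106.74 [-6.9  4.   5.7] [-3.091  0.045] [0.577  0.1141 0.1087] 0.0222 -46.9
[ 2.088  3.049 -0.055] YAW -106.74 [-7.6  5.7  6.7] [-4.056  0.056] [0.5782 0.1139 0.1087] 0.0223 -46.7
[ 2.393  3.397 -0.044] YAW -106.74 [-9.3  7.   6.9] [-4.677  0.064] [0.579  0.1137 0.1087] 0.0221 -46.7
```

```bash
cat > p.py <<'E'
from h import *
import sys
D=cam("side"); a=r.capture("side"); g=cv2.cvtColor(a,cv2.COLOR_RGB2GRAY).astype(float)[243:256,250:280]
w=np.clip(70-g,0,None); w[:,:4]=0; print("post row-centroids",(w@np.arange(250,280)/w.sum(1)).round(1)); 
cv2.imwrite("pics/%s.png"%sys.argv[1],a[:,:,::-1])
E
python3 p.py q1
python3 -m pendant '[[0.2,-1,0,0,0,0],[0.4,-2,0,0,0,0.02],[0.6,-3,0,0,0,0.02],[0.8,-4,0,0,0,0.02],[0.8,-4,0,0,0,0.02],[0.8,-4,0,0,0,0.02]]'>/dev/null; python3 m.py; python3 p.py q2
python3 -m pendant '[[0,0.5,0,0,0,0],[0,1,0,0,0,0],[0,1,0,0,0,0]]'>/dev/null; python3 m.py
python3 -m pendant '[[0,0.5,0,0,0,0],[0,1,0,0,0,0],[0,1,0,0,0,0]]'>/dev/null; python3 m.py; python3 p.py q3
```

```text
post row-centroids [263.  261.1 259.9 259.9 260.  260.6 262.9 265.6 267.7 268.5 268.8 268.2
 264.7]
[ 4.179  4.221 -0.083] YAW -107.88 [-11.3  11.5   8.3] [-7.712  0.113] [0.5824 0.1128 0.1087] 0.0222 -47.5
post row-centroids [261.2 259.5 258.7 258.8 259.1 260.1 262.1 265.  267.3 267.8 268.1 267.2
 264.2]
[ 3.23   2.743 -0.093] YAW -107.87 [-8.   9.1  5.5] [-5.786  0.082] [0.5823 0.1129 0.1088] 0.0225 -47.5
[ 2.636  2.085 -0.047] YAW -107.87 [-5.5  6.5  3.4] [-4.671  0.065] [0.5815 0.1129 0.1087] 0.0222 -47.6
post row-centroids [261.4 259.7 258.8 259.  259.4 260.  262.3 265.1 267.2 268.3 268.5 267.4
 264.6]
```

```bash
python3 -m pendant '[[0,0.5,0,0,0,0],[0,1,0,0,0,0],[0,1,0,0,0,0]]'>/dev/null; python3 m.py; python3 p.py q4
python3 -m pendant '[[0,0.5,0,0,0,0],[0,1,0,0,0,0],[0,1,0,0,0,0]]'>/dev/null; python3 m.py; python3 p.py q5
python3 -m pendant '[[0,0.5,0,0,0,0],[0,1,0,0,0,0],[0,1,0,0,0,0]]'>/dev/null; python3 m.py; python3 p.py q6
```

```text
[ 2.282  1.81  -0.025] YAW -107.87 [-4.6  5.5  3. ] [-4.007  0.055] [0.5807 0.113  0.1087] 0.0218 -47.7
post row-centroids [262.  260.2 259.2 259.2 259.5 260.4 262.6 265.7 267.6 268.1 268.6 267.5
 264.7]
[ 1.937  1.527 -0.064] YAW -107.87 [-4.4  4.5  3.7] [-3.359  0.045] [0.5799 0.1131 0.1087] 0.022 -47.8
post row-centroids [262.3 260.6 259.4 259.4 259.8 260.4 262.9 265.2 267.4 268.4 268.6 267.9
 264.6]
[ 1.821  1.38  -0.091] YAW -107.87 [-4.6  4.8  3.2] [-3.14   0.041] [0.579  0.1132 0.1086] 0.0217 -47.8
post row-centroids [262.6 261.1 259.6 259.5 259.9 260.7 262.9 265.5 267.7 268.7 268.7 267.6
 265.5]
```

The post gives back elastically as I unload, which is the sleeve's friction equilibrium; that residual grip held 0.58 N m during the lid twist. I release, withdraw and do a last check.

```bash
python3 -m pendant '[[0,1,0,0,0,0],[0,2,0,0,0,0],[0,2,0,0,0,0],[0,2,0,0,0,0],[0,2,-40,0,0,0],[0,2,-100,0,0,0],[0,2,-160,0,0,0],[-60,0,-180,0,0,0],[-60,0,-180,0,0,0],[-60,0,-180,0,0,0],[-60,0,-180,0,0,0]]' 46; python3 p.py q7
python3 -m pendant '[[0,0,0,0,0,0],[0,0,0,0,0,0],[0,0,0,0,0,0],[0,0,0,0,0,0],[0,0,0,0,0,0],[0,0,0,0,0,0],[0,0,0,0,0,0],[0,0,0,0,0,0]]'; python3 p.py q8
python3 - <<'E'
from h import *
b=cv2.imread("pics/q8.png"); S,a=snap("scene","s9.png")
cv2.imwrite("pics/o9.png",np.hstack([cv2.resize(a[60:330,150:450,::-1],(400,360)),cv2.resize(b[100:370,150:450],(400,360))]))
E
```

```text
time_s: 32.17
tcp_pos: [0.5972, 0.1688, 0.2878]
eef_rot: [179.9, -0.1, -107.9]
contact_force: [0.3, 0.1, 0.6]
gripper_width: 0.0457
gripper_force: 0.0
post row-centroids [261.2 261.  261.2 261.1 261.6 262.  263.6 265.6 267.9 268.8 269.2 268.3
 266.1]
time_s: 33.22
tcp_pos: [0.5977, 0.1696, 0.2886]
eef_rot: [-180.0, 0.0, -107.9]
contact_force: [0.4, 0.6, 0.4]
gripper_width: 0.0456
gripper_force: 0.0
post row-centroids [261.  260.8 261.  261.2 261.6 261.9 263.7 265.9 267.5 269.  269.2 268.4
 266. ]
```

View pics/o9.png

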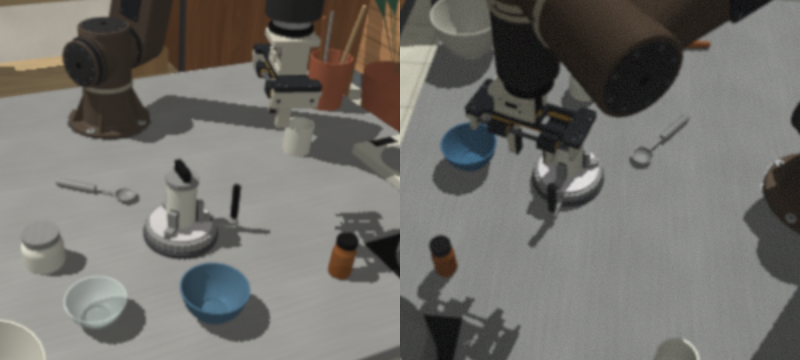

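The jar stands clamped at (182,200) with the lid turned, the post has been still for a second, the bystanders are in place and the arm is clear.

```bash
python3 -c "
from plant import r
print(r.close_job())"
```

```text
the job is handed in; nothing more can be done
None
```

The job was handed in at about 33 s: the jar is upright on the seat, the crank was pushed to about 14 N and sprang back about 3° on release (then stayed put), the lid is at its stop, and the arm is clear; the jar probably slipped a few degrees in the jaws once the lid hit its stop, at about 0.58 N m.

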